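Feel out the heavy side of a rotor and hold it down

TASK

The rotor on the small balancing stand is heavier on one side, but nothing of that can be seen and its bearing is too stiff for it to swing down by itself. Take hold of its crank handle, turn the rotor through at least one full turn to feel which side is the heavy one, then bring the heavy side straight down and finish still gripping the handle there, holding the rotor still so that I can mark it. Do not knock the other things on the bench about.

Things in the scene. Friction and masses are not known exactly. Their poses are not given: they have to be found in the camera images.
- axle (a point): Point on the rotor's axle line, 100 mm above the bench, 65 mm ahead of the disc's face, in the plane in which the handle's middle circles (fixed). Axes: x along the axle, from the robot's side into the disc; z up; y level, left as seen facing the rotor. Ahead of the disc there is only the handle and 20 mm of the stand's base plate (120x100x12 mm).
- sleeve: Black crank handle: round sleeve 15 mm thick, 88 mm long, parallel to the axle and 40 mm from it, with a 19 mm collar on the 10 mm at its free end, towards the robot. Origin on its own axis; the 15 mm part runs from 22 mm before to 56 mm past the origin (towards the disc). It spins freely on its pin, so a hand that does not turn can lead it round. Starts within 0.5 rad of straight above the axle.
- rotor_center (a point): Centre of the rotor, an aluminium disc 100 mm across, 20 mm thick, with twelve like caps that tell nothing. Hidden in it, 30 mm off the axle, is a weight: the heavy side, in any direction but within 0.9 rad of the one opposite the handle. It pulls down with 0.15 to 0.20 N m when level with the axle. z of this point points from the axle to the handle, x along the axle.
- rotor (a joint): Rotor angle, rad: 0 with the handle straight above the axle, growing clockwise as seen from the robot (top to right, -y of axle); counts on over full turns, to 30 either way. The bearing drags a steady 0.22 N m, so the rotor stays where left: at the handle about 5.5 N against the motion, plus up to 3.7 to 5.1 N where the heavy side is rising and as much less where it sinks.
- big_capacitor: Bystander: round snap-in capacitor standing upright, 35 mm across, 51 mm high; origin under its centre. Leave it where it is.
- solder_reel: Bystander: small white solder reel lying flat, 53x33x15 mm; origin under its centre. Leave it where it is.
- tip_cleaner: Bystander: round tin of brass wool for cleaning tips, 65 mm across, 44 mm high; origin under its centre. Leave it where it is.
- multimeter: Bystander: hand multimeter lying face up, 155x78x46 mm; origin under its centre. Leave it where it is.
- tape_roll: Bystander: roll of tape lying flat, 73 mm across, 19 mm high; origin under its centre. Leave it where it is.
- driver_yellow: Bystander: stub screwdriver lying on the bench, 162 mm long, 23 mm thick; origin under its centre. Leave it where it is.
Things that resemble listed ones, but are neither listed nor needed, are in the scene too. There is more than one size of the part that bears axle; the job needs the larger.

How it is judged:
On the way:
1. the rotor has been turned through about one full turn from its start, either way round ((value of joint rotor above 5.7 rad or value of joint rotor below -5.7 rad)), for 0.1 s.
At the end, for the whole second after the job is handed in: The rotor's heavy side points straight down to within 20 degrees, the rotor is still (under 0.1 rad/s), and the fingers still grip the crank handle (contact force over 2 N) (z of hidden_weight_c0 in the frame of axle below -0.0282 m and contact force between the fingers and sleeve above 2 N and velocity of joint rotor between -0.1 and 0.1 rad/s); the arm keeps its last pose, push and grip.
It fails at once if another thing on the bench is pushed more than 30 mm from its place (distance of any of big_capacitor, solder_reel, tip_cleaner, multimeter, tape_roll, driver_yellow from where it was at the start of the episode above 0.03 m).
It also fails if it takes over 72 s, if anything falls off the work surface, if the arm or the gripper's body presses on something with over 40 N, if the wrist force passes 120 N, or if a joint passes its speed limit or range.

ROBOT

A 6-joint arm with a two-finger parallel gripper is mounted at the origin on a cart in front of the work surface, level with it; the furniture and walls round the work are solid. World frame = base frame: x ahead of the robot, y to its left, z up, the work surface at z = 0. Lengths are in m, angles in rad, forces in N, time in s.
With the tool pointing down it reaches from about 0.375 to 0.9 m from the base axis. Payload 3.1 kg.
Tool frame: the origin (TCP) lies at the very end of the fingers, on their centre line; the grasp point (between the pads) lies 19 mm behind it; z points along the fingers, y is the line along which they close (so a half turn about z gives the same grasp; the last joint's range is limited). The gripper opens to 87 mm and grips with 3 to 60 N. Pads are 19 mm wide; open, the fingers measure 117 mm over their backs; the gripper's body (75 mm by 190 mm) begins 51 mm behind the grasp point.
Start: joints at [-1.474, 0.527, 1.433, -0, 1.181, -0.178], TCP at [0.17, -0.602, 0.223] pointing down, gripper open.
Joint ranges: [-3.08, 3.08], [-0.75, 2.2], [0.22, 2.44], [-1.43, 4.57], [0, 2.65], [-2.85, 2.85]. Speed limits (rad/s): [2.79, 2.79, 3.14, 3.14, 3.14, 3.14].

INTERFACE

Orientations are given as a unit quaternion [x, y, z, w].
In Python, from rig import status, viewer, robot gives the robot as it stands.
- The arm moves only by the tool arm_command, never from a script. Its arguments are lists of equal length, an entry for each row: "delta_rot": the turn, a rotation vector about the tool's x, y, z in degrees, a list of three; "delta_pos": the shift along the tool's x, y, z in m, a list of three; "gripper": the closure, from -1 (fully open) to 1 (shut). In form: {"delta_rot": [[rx, ry, rz], ...], "delta_pos": [[dx, dy, dz], ...], "gripper": [gripper, ...]}. A call has 1 to 12 rows; each row is the pose to reach, as a shift and turn from the pose commanded when the call began, along the tool's axes at that moment; what a row does not reach only later rows make up. A row lasts 1/12 s, in which the tool goes at most 41.7 mm and 7.16 degrees, less where a joint would pass 70% of its speed; a pose out of reach is approached as far as the arm can. A call with a gripper value outside its range is refused whole. The fingers move at their own pace and stop on an object; "grip_force" is the grip in N (left out, the last holds). Time passes only in rows, so rows that repeat a pose let the fingers close. It gives the time, the measured TCP pose, the force, the opening and the grip force at its end, in the units of the state.
- status.get_obs(): the state, without advancing time (a new reading comes with each control period).
- viewer.camera(name): name is "scene" or "top" or "wrist"; returns a dict with "pixels" (400x640x3 uint8, blue, green, red), "fx", "fy", "cx", "cy" (pixels), "k1" (the pictures are not rectified: a ray, as slopes to the right and down, at radius r is drawn at 1 + k1 r^2 times it, then the intrinsics apply), "pose" (4x4, takes a point from camera to world coordinates); the wrist camera has in their place "mount" (4x4, takes a point from camera to tool coordinates, whose origin is the TCP and whose axes are the flange's). Camera axes: x right, y down, z forward; pixel columns grow to the right and rows downward; lengths in m; the calibration is good to about 2 mm. A picture is of the moment at which its call begins: read the wrist's pose just before it. There is no depth.
- robot.hand_in(): hands the job in; it is judged then, once.
The state is a dict: "time": time; "q": joint angles; "joint_velocities": joint speeds; "joint_torque": joint torques, N m; "position": TCP position; "tool_rot": TCP orientation; "ft_force": force on the tool from outside, world axes, zero at the start; "moment": the same for the moment, N m; "grip_width": finger opening in m; "grip_force": force on a finger pad.
Only numpy, scipy, OpenCV 4.12 (cv2) and the standard library are available. Lean on these libraries where they do the work, as an engineer would, in place of code of your own. Each camera call takes 0.05 s, during which the arm holds its last target. There are 200 camera calls.

## Working session

There is one attempt and no reset: what is moved stays moved. The work goes in short steps, Python scripts to look and compute and a tool call to move; the robot and the scene stay as the last step left them, time stands still between calls to the robot, and variables do not carry over. Pictures are saved under pics/ and viewed, at most 10 in all, crops included, and the job is handed in when it is done.

Besides the shell and the picture viewer there is one more tool, called in YAML: its name, and indented under it one key for each argument. arm_command: Moves the arm, as the interface text tells. Its arguments: {"type":"object","properties":{"delta_rot":{"type":"array","items":{"type":"array","items":{"type":"number"}}},"delta_pos":{"type":"array","items":{"type":"array","items":{"type":"number"}}},"gripper":{"type":"array","items":{"type":"number"}},"grip_force":{"type":"number"}},"required":["delta_rot","delta_pos","gripper"]}

```bash
mkdir -p pics; cat > h.py <<'E'
import numpy as np, cv2
from rig import status, viewer, robot
def snap(n,f):
    c=viewer.camera(n); cv2.imwrite(f'pics/{f}.png',c['pixels']); np.save(f'pics/{f}.npy',c,allow_pickle=True); return c
def load(f): return np.load(f'pics/{f}.npy',allow_pickle=True).item()
def ray(c,u,v,T=None):
    K=np.array([[c['fx'],0,c['cx']],[0,c['fy'],c['cy']],[0,0,1.]])
    d=np.array([(u-c['cx'])/c['fx'],(v-c['cy'])/c['fy']]); s=d.copy()
    for _ in range(20): s=d/(1+c['k1']*(s@s))
    T=c['pose'] if T is None else T
    T=np.array(T); r=T[:3,:3]@np.array([s[0],s[1],1]); return T[:3,3],r/np.linalg.norm(r)
def plane(c,u,v,z,T=None):
    o,r=ray(c,u,v,T); return o+r*(z-o[2])/r[2]
def proj(c,p,T=None):
    T=np.array(c['pose'] if T is None else T); q=T[:3,:3].T@(np.array(p)-T[:3,3]); s=q[:2]/q[2]; s=s*(1+c['k1']*(s@s))
    return s[0]*c['fx']+c['cx'],s[1]*c['fy']+c['cy']
def tri(rs):
    A=sum(np.eye(3)-np.outer(r,r) for o,r in rs); b=sum((np.eye(3)-np.outer(r,r))@o for o,r in rs); return np.linalg.solve(A,b)
E
python3 - <<'E'
from h import *
print(status.get_obs())
for n in('scene','top'):
    c=snap(n,n+'0'); print({k:v for k,v in c.items() if k!='pixels'})
E
```

```text
{'time': 0.0, 'q': array([-1.47451732e+00,  5.28431553e-01,  1.43388695e+00, -1.91127475e-05,
        1.18139289e+00, -1.78530415e-01]), 'joint_velocities': array([0.00235891, 0.00173053, 0.00155997, 0.00130316, 0.00175891,
       0.00018544]), 'joint_torque': array([ 8.40511548e-04, -4.40040100e+01, -1.76592261e+01,  6.33564382e-02,
        5.82059263e-02, -1.63356267e-04]), 'position': array([ 0.1695363 , -0.60081495,  0.22159778]), 'tool_rot': array([ 9.90573762e-01,  1.36976278e-01,  3.47254109e-05, -1.05883702e-03]), 'ft_force': array([0.41997325, 0.20026747, 0.00396622]), 'moment': array([-0.02666253, -0.00805302,  0.00019424]), 'grip_force': 0.0, 'grip_width': 0.08727886136246867}
{'fx': 369.5551576822285, 'fy': 369.5551576822285, 'cx': 325.2861241999655, 'cy': 198.18033783624415, 'k1': -0.06357140550298361, 'pose': array([[-0.69109868, -0.53509351,  0.48585754,  0.05942741],
       [-0.72275897,  0.51299235, -0.46309644,  0.36305246],
       [-0.00144131, -0.67120324, -0.74127197,  0.81448679],
       [ 0.        ,  0.        ,  0.        ,  1.        ]])}
{'fx': 484.75333171736037, 'fy': 484.75333171736037, 'cx': 323.8169836333455, 'cy': 194.09835508651787, 'k1': -0.02281296379445044, 'pose': array([[ 2.03904140e-02, -9.91980482e-01,  1.24735539e-01,
         3.07839073e-01],
       [-9.99791387e-01, -2.03794213e-02,  1.36426408e-03,
        -1.03090912e-01],
       [ 1.18871475e-03, -1.24737335e-01, -9.92189087e-01,
         1.67701661e+00],
       [ 0.00000000e+00,  0.00000000e+00,  0.00000000e+00,
         1.00000000e+00]])}
```

View pics/scene0.png

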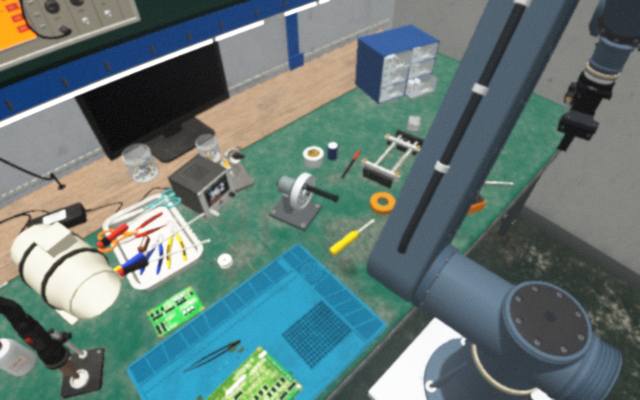

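View pics/top0.png

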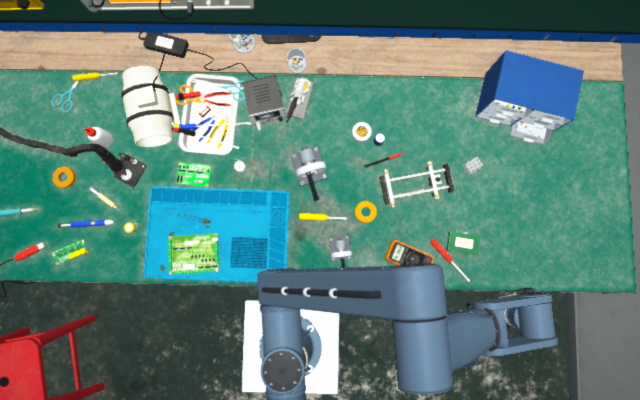

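The scene view shows a stand with a white disc and black handle at about (298,193), handle tip at (338,198). The top view shows two stands: (310,165), and a smaller one at (340,250). The first looks like the larger one, so I'll confirm with an enlarged crop.

```bash
python3 - <<'E'
from h import *
s=load('scene0');t=load('top0')
a=cv2.resize(s['pixels'][155:245,250:360],None,fx=3.6,fy=3.6,interpolation=cv2.INTER_CUBIC)
b=cv2.resize(t['pixels'][140:275,280:370],None,fx=4,fy=4,interpolation=cv2.INTER_CUBIC)
H=max(a.shape[0],b.shape[0]);o=np.zeros((H,a.shape[1]+b.shape[1],3),np.uint8);o[:a.shape[0],:a.shape[1]]=a;o[:b.shape[0],a.shape[1]:]=b
cv2.imwrite('pics/crop1.png',o);print(o.shape,a.shape)
E
```

```text
(540, 756, 3) (324, 396, 3)
```

View pics/crop1.png

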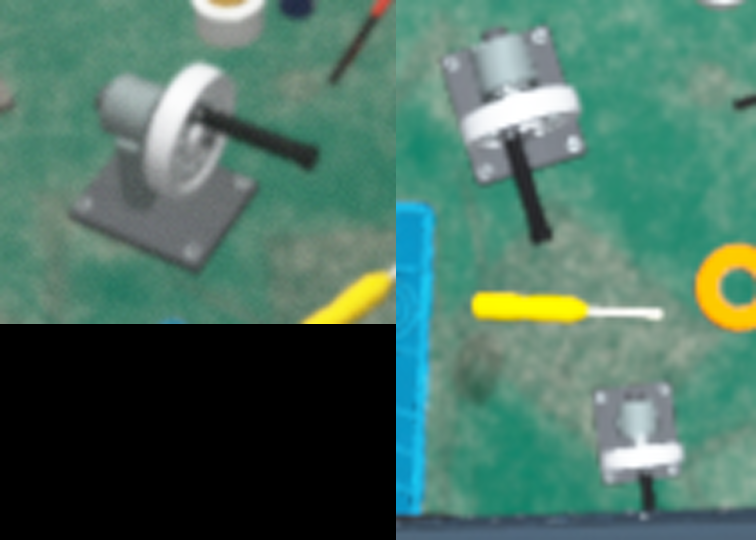

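```bash
python3 - <<'E'
from h import *
s=load('scene0');t=load('top0')
B=[plane(t,u,v,.013) for u,v in [(316,149),(294,156),(324.25,176),(302.25,183)]]
print(np.round(B,3)); m=np.mean(B,0)
d1=(B[0]-B[2]+B[1]-B[3])/2; d2=(B[1]-B[0]+B[3]-B[2])/2
print('len',np.linalg.norm(d1),np.linalg.norm(d2),np.degrees(np.arctan2(d1[1],d1[0])),np.degrees(np.arctan2(-d2[0],d2[1])))
tip=tri([ray(t,316,198.5),ray(s,336,198)]); root=tri([ray(t,309.3,175),ray(s,306,187)])
print(tip,root,proj(s,tip),proj(t,tip),proj(t,root))
# handle axis from dark masks in top view, axle direction
d=tip-root;print(np.degrees(np.arctan2(-d[1],-d[0])),np.linalg.norm(d))
E
```

```text
[[ 0.676 -0.07   0.013]
 [ 0.649  0.006  0.013]
 [ 0.58  -0.101  0.013]
 [ 0.554 -0.025  0.013]]
len 0.09989624286399518 0.08049681365586914 18.118642237573262 19.102014195920024
[ 0.48522824 -0.07723166  0.13960117] [ 0.56354449 -0.05196756  0.1373844 ] (np.float64(335.3948054013541), np.float64(197.88819523931545)) (np.float64(316.27923118387235), np.float64(198.8844038148026)) (np.float64(308.9825185261572), np.float64(174.627245605721))
17.87922073469843 0.08232025167539965
```

The larger stand is at top view (310,165). Its bolt pattern is 100x80 mm, which fits a 120x100 plate, while the stand at (340,250) is clearly smaller. The axle yaw is about 18.3° and the axle point about (0.515, -0.080, 0.100). The handle tip triangulates at z=0.140, so the handle is about 0.3 rad to the left of straight up. I'll move above it, tool down.

arm_command:
  delta_rot:
    - [0, 0, -0.5]
    - [0, 0, -1]
    - [0, 0, -1.5]
    - [0, 0, -2]
    - [0, 0, -2.5]
    - [0, 0, -2.5]
    - [0, 0, -2.5]
    - [0, 0, -2.5]
    - [0, 0, -2.5]
    - [0, 0, -2.5]
    - [0, 0, -2.5]
    - [0, 0, -2.5]
  delta_pos:
    - [0.028, -0.025, 0]
    - [0.056, -0.05, 0]
    - [0.084, -0.075, 0]
    - [0.112, -0.1, 0]
    - [0.14, -0.125, 0]
    - [0.168, -0.15, 0]
    - [0.196, -0.175, 0]
    - [0.224, -0.2, 0]
    - [0.252, -0.225, 0]
    - [0.28, -0.25, 0]
    - [0.308, -0.275, 0]
    - [0.336, -0.3, 0]
  gripper: [-1, -1, -1, -1, -1, -1, -1, -1, -1, -1, -1, -1]

```text
time: 1.1
position: [0.412, -0.2198, 0.2224]
tool_rot: [0.987, 0.158, -0.0, -0.0]
ft_force: [1.0, -0.3, 0.1]
grip_width: 0.0868
grip_force: 0.0
```

arm_command:
  delta_rot:
    - [0, 0, 0]
    - [0, 0, 0]
    - [0, 0, 0]
    - [0, 0, 0]
    - [0, 0, 0]
    - [0, 0, 0]
    - [0, 0, 0]
    - [0, 0, 0]
    - [0, 0, 0]
  delta_pos:
    - [0.02, -0.016, 0]
    - [0.041, -0.033, 0]
    - [0.062, -0.05, 0]
    - [0.083, -0.067, 0]
    - [0.104, -0.084, 0]
    - [0.125, -0.101, 0]
    - [0.142, -0.115, 0]
    - [0.142, -0.115, 0]
    - [0.142, -0.115, 0]
  gripper: [-1, -1, -1, -1, -1, -1, -1, -1, -1]

```text
time: 1.85
position: [0.5104, -0.067, 0.2222]
tool_rot: [0.987, 0.16, -0.001, -0.0]
ft_force: [-0.5, -0.4, -0.1]
grip_width: 0.0867
grip_force: 0.0
```

```bash
python3 - <<'E'
from h import *
o=status.get_obs();print(o['position'],o['tool_rot'],o['ft_force'])
np.save('pics/o1.npy',o,allow_pickle=True)
c=snap('wrist','wrist1');print(c['mount'],c['fx'],c['k1'])
E
```

```text
[ 0.51039234 -0.06698007  0.22215212] [ 9.87132536e-01  1.59903381e-01 -5.09678480e-04 -7.29657501e-05] [-0.48132006 -0.40182725 -0.05372172]
[[-4.33901095e-04 -9.54071981e-01 -2.99577146e-01  8.32885504e-02]
 [ 9.99999804e-01 -5.48893343e-04  2.99698259e-04  1.28977626e-03]
 [-4.50369613e-04 -2.99576957e-01  9.54072033e-01 -1.61767742e-01]
 [ 0.00000000e+00  0.00000000e+00  0.00000000e+00  1.00000000e+00]] 300.28743328746106 -0.028877562312205562
```

View pics/wrist1.png

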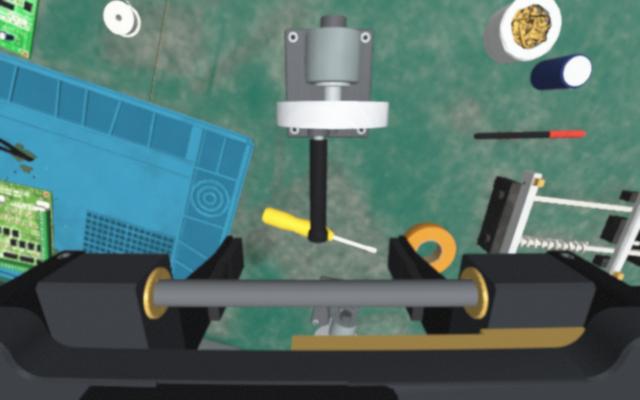

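The handle runs straight down the picture from (318,140) to (317,240), centred between the fingers. The plate edges are vertical, so the yaw is right, with bolts at (293,37), (365,37), (294,131) and (363,131). I'll refine with these points.

```bash
python3 - <<'E'
from h import *
from scipy.spatial.transform import Rotation as R
o=np.load('pics/o1.npy',allow_pickle=True).item();c=load('wrist1')
T=np.eye(4);T[:3,:3]=R.from_quat(o['tool_rot']).as_matrix();T[:3,3]=o['position'];T=T@c['mount']
B=np.array([plane(c,u,v,.013,T) for u,v in [(293,37),(365,37),(294,131),(363,131)]]);print(B)
d=(B[0]+B[1]-B[2]-B[3])/2;print('len',np.linalg.norm(d),np.degrees(np.arctan2(d[1],d[0])))
m=B.mean(0)[:2]
for yaw in [np.radians(18.3)]:
    X=np.array([np.cos(yaw),np.sin(yaw)]);Y=np.array([-X[1],X[0]])
    ax=m-.105*X;print('axle',ax)
    for uv in [(317,236),(318,145)]:
        p=plane(c,*uv,.138,T);print(p,(p[:2]-ax)@X,(p[:2]-ax)@Y)
    print('tcp',(o['position'][:2]-ax)@X,(o['position'][:2]-ax)@Y)
E
```

```text
[[ 0.65322398  0.00515131  0.013     ]
 [ 0.67860307 -0.07088883  0.013     ]
 [ 0.55548287 -0.02636729  0.013     ]
 [ 0.58181429 -0.10547275  0.013     ]]
len 0.10272709737064446 18.768092793048535
axle [ 0.51759138 -0.0823636 ]
[ 0.48619345 -0.0780611   0.138     ] -0.02845904309340105 0.013943614056604487
[ 0.56262227 -0.05337825  0.138     ] 0.05185465259441046 0.013380066133458813
tcp -0.0020046411283596343 0.016865963210815477
```

arm_command:
  delta_rot:
    - [0, 0, 0]
    - [0, 0, 0]
    - [0, 0, 0]
    - [0, 0, 0]
    - [0, 0, 0]
    - [0, 0, 0]
    - [0, 0, 0]
    - [0, 0, 0]
    - [0, 0, 0]
    - [0, 0, 0]
    - [0, 0, 0]
    - [0, 0, 0]
  delta_pos:
    - [0.001, 0.003, 0.02]
    - [0.001, 0.003, 0.04]
    - [0.001, 0.003, 0.06]
    - [0.001, 0.003, 0.08]
    - [0.001, 0.003, 0.095]
    - [0.001, 0.003, 0.104]
    - [0.001, 0.003, 0.104]
    - [0.001, 0.003, 0.104]
    - [0.001, 0.003, 0.104]
    - [0.001, 0.003, 0.104]
    - [0.001, 0.003, 0.104]
    - [0.001, 0.003, 0.104]
  gripper: [-1, -1, -1, -1, -1, -1, -1, 0.3, 0.6, 0.8, 1, 1]
  grip_force: 40

```text
time: 2.9
position: [0.5128, -0.0706, 0.1193]
tool_rot: [0.987, 0.159, 0.001, 0.0]
ft_force: [0.1, -0.4, -0.2]
grip_width: 0.0616
grip_force: 0.0
```

arm_command:
  delta_rot:
    - [0, 0, 0]
    - [0, 0, 0]
    - [0, 0, 0]
    - [0, 0, 0]
  delta_pos:
    - [0, 0, 0]
    - [0, 0, 0]
    - [0, 0, 0]
    - [0, 0, 0]
  gripper: [1, 1, 1, 1]

```text
time: 3.23
position: [0.5124, -0.0704, 0.1186]
tool_rot: [0.987, 0.159, 0.0, 0.0]
ft_force: [-0.5, 0.0, 0.2]
grip_width: 0.0351
grip_force: 0.0
```

```bash
python3 - <<'E'
from h import *
o=status.get_obs();print(o)
c=snap('wrist','wrist2')
s=snap('scene','scene2');cv2.imwrite('pics/v2.png',np.hstack([cv2.resize(s['pixels'][140:260,230:390],(400,300)),cv2.resize(c['pixels'][100:340,160:480],(400,300))]))
E
```

```text
{'time': 3.2333, 'q': array([-3.52851731e-01,  5.40769725e-01,  1.79825014e+00,  1.51748913e-05,
        8.02471800e-01,  8.99399408e-01]), 'joint_velocities': array([-0.00017278,  0.00249571,  0.00096135,  0.00019249, -0.00017034,
        0.00131698]), 'joint_torque': array([ 3.42536296e-03, -3.82456970e+01, -1.13058704e+01,  5.48024685e-02,
       -3.70933756e-02,  4.95377060e-05]), 'position': array([ 0.51237613, -0.07039834,  0.11860709]), 'tool_rot': array([9.87343746e-01, 1.58594843e-01, 4.66905665e-05, 1.99879069e-05]), 'ft_force': array([-0.47895506,  0.03717641,  0.22319931]), 'moment': array([-0.00353063, -0.05388813, -0.01174836]), 'grip_force': 0.0, 'grip_width': 0.03510867022323197}
```

View pics/v2.png

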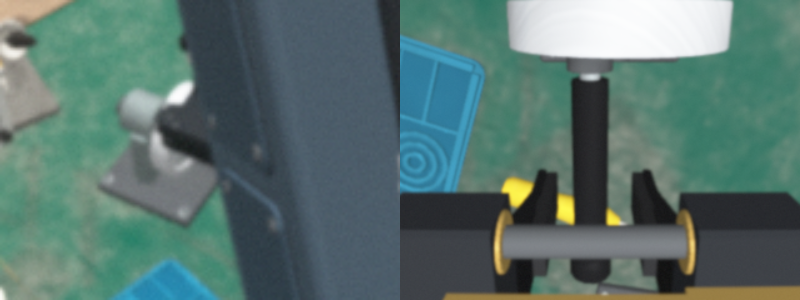

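The sleeve stands vertically between the pads in the right-hand (wrist) crop at (590,180), nearly centred. The pads are beside it and short of the collar. I'll close the rest of the way.

arm_command:
  delta_rot:
    - [0, 0, 0]
    - [0, 0, 0]
    - [0, 0, 0]
    - [0, 0, 0]
    - [0, 0, 0]
    - [0, 0, 0]
  delta_pos:
    - [0, 0, 0]
    - [0, 0, 0]
    - [0, 0, 0]
    - [0, 0, 0]
    - [0, 0, 0]
    - [0, 0, 0]
  gripper: [1, 1, 1, 1, 1, 1]

```text
time: 3.83
position: [0.5117, -0.069, 0.1183]
tool_rot: [0.987, 0.158, -0.0, -0.001]
ft_force: [1.2, 5.4, 1.0]
grip_width: 0.0135
grip_force: 40.0
```

```bash
python3 - <<'E'
from h import *
o=status.get_obs();print(o)
E
```

```text
{'time': 3.8333, 'q': array([-0.35186895,  0.54096075,  1.79918641,  0.00274243,  0.80356488,
        0.89951542]), 'joint_velocities': array([-0.00142152, -0.00047196, -0.00018369, -0.00125984, -0.00065308,
       -0.00030248]), 'joint_torque': array([ -2.66726576, -38.14835429, -12.16147721,  -1.01303916,
        -0.47274772,  -0.05047131]), 'position': array([ 0.51173102, -0.06899378,  0.11832259]), 'tool_rot': array([ 9.87424134e-01,  1.58086953e-01, -4.41308833e-04, -1.37857348e-03]), 'ft_force': array([1.20048889, 5.35919488, 0.95480006]), 'moment': array([ 0.83403321, -0.09866309, -0.07663706]), 'grip_force': 39.971677735447884, 'grip_width': 0.01351048977568776}
```

```bash
python3 - <<'E'
import numpy as np
# tool dy=-dY, dz=-dZ ; phi = -rotor angle
prev=(11.9,37.7)
for k in range(11):
    r=[]
    for i in range(1,7):
        p=np.radians(20+30*k+5*i); r.append([0,round((prev[0]-40*np.sin(p))/1e3,4),round((prev[1]-40*np.cos(p))/1e3,4)])
    prev=(40*np.sin(p),40*np.cos(p)); print(50+30*k,r)
E
```

```text
50 [[0, np.float64(-0.005), np.float64(0.0014)], [0, np.float64(-0.0081), np.float64(0.0031)], [0, np.float64(-0.011), np.float64(0.0049)], [0, np.float64(-0.0138), np.float64(0.0071)], [0, np.float64(-0.0164), np.float64(0.0094)], [0, np.float64(-0.0187), np.float64(0.012)]]
80 [[0, np.float64(-0.0021), np.float64(0.0028)], [0, np.float64(-0.004), np.float64(0.0057)], [0, np.float64(-0.0056), np.float64(0.0088)], [0, np.float64(-0.0069), np.float64(0.012)], [0, np.float64(-0.008), np.float64(0.0154)], [0, np.float64(-0.0088), np.float64(0.0188)]]
110 [[0, np.float64(-0.0005), np.float64(0.0035)], [0, np.float64(-0.0006), np.float64(0.0069)], [0, np.float64(-0.0005), np.float64(0.0104)], [0, np.float64(0.0), np.float64(0.0139)], [0, np.float64(0.0008), np.float64(0.0173)], [0, np.float64(0.0018), np.float64(0.0206)]]
140 [[0, np.float64(0.0013), np.float64(0.0032)], [0, np.float64(0.0029), np.float64(0.0063)], [0, np.float64(0.0048), np.float64(0.0093)], [0, np.float64(0.0069), np.float64(0.012)], [0, np.float64(0.0093), np.float64(0.0146)], [0, np.float64(0.0119), np.float64(0.017)]
[... 1253 characters left out ...]
p.float64(0.0), np.float64(-0.0139)], [0, np.float64(-0.0008), np.float64(-0.0173)], [0, np.float64(-0.0018), np.float64(-0.0206)]]
320 [[0, np.float64(-0.0013), np.float64(-0.0032)], [0, np.float64(-0.0029), np.float64(-0.0063)], [0, np.float64(-0.0048), np.float64(-0.0093)], [0, np.float64(-0.0069), np.float64(-0.012)], [0, np.float64(-0.0093), np.float64(-0.0146)], [0, np.float64(-0.0119), np.float64(-0.017)]]
350 [[0, np.float64(-0.0028), np.float64(-0.0021)], [0, np.float64(-0.0057), np.float64(-0.004)], [0, np.float64(-0.0088), np.float64(-0.0056)], [0, np.float64(-0.012), np.float64(-0.0069)], [0, np.float64(-0.0154), np.float64(-0.008)], [0, np.float64(-0.0188), np.float64(-0.0088)]]
```

arm_command:
  delta_rot:
    - [0, 0, 0]
    - [0, 0, 0]
    - [0, 0, 0]
    - [0, 0, 0]
    - [0, 0, 0]
    - [0, 0, 0]
  delta_pos:
    - [0, -0.005, 0.0014]
    - [0, -0.0081, 0.0031]
    - [0, -0.011, 0.0049]
    - [0, -0.0138, 0.0071]
    - [0, -0.0164, 0.0094]
    - [0, -0.0187, 0.012]
  gripper: [1, 1, 1, 1, 1, 1]

```text
time: 4.33
position: [0.5062, -0.052, 0.1065]
tool_rot: [0.987, 0.158, -0.0, -0.0]
ft_force: [-1.6, 3.0, 4.9]
grip_width: 0.0131
grip_force: 40.0
```

arm_command:
  delta_rot:
    - [0, 0, 0]
    - [0, 0, 0]
    - [0, 0, 0]
    - [0, 0, 0]
    - [0, 0, 0]
    - [0, 0, 0]
  delta_pos:
    - [0, -0.0021, 0.0028]
    - [0, -0.004, 0.0057]
    - [0, -0.0056, 0.0088]
    - [0, -0.0069, 0.012]
    - [0, -0.008, 0.0154]
    - [0, -0.0088, 0.0188]
  gripper: [1, 1, 1, 1, 1, 1]

```text
time: 4.83
position: [0.5032, -0.0433, 0.0872]
tool_rot: [0.987, 0.158, -0.0, -0.001]
ft_force: [-1.4, 5.4, 3.0]
grip_width: 0.0131
grip_force: 40.0
```

arm_command:
  delta_rot:
    - [0, 0, 0]
    - [0, 0, 0]
    - [0, 0, 0]
    - [0, 0, 0]
    - [0, 0, 0]
    - [0, 0, 0]
  delta_pos:
    - [0, -0.0005, 0.0035]
    - [0, -0.0006, 0.0069]
    - [0, -0.0005, 0.0104]
    - [0, 0, 0.0139]
    - [0, 0.0008, 0.0173]
    - [0, 0.0018, 0.0206]
  gripper: [1, 1, 1, 1, 1, 1]

```text
time: 5.33
position: [0.5038, -0.045, 0.0664]
tool_rot: [0.987, 0.158, -0.0, -0.001]
ft_force: [-0.2, 5.9, 3.4]
grip_width: 0.0132
grip_force: 40.0
```

arm_command:
  delta_rot:
    - [0, 0, 0]
    - [0, 0, 0]
    - [0, 0, 0]
    - [0, 0, 0]
    - [0, 0, 0]
    - [0, 0, 0]
  delta_pos:
    - [0, 0.001, 0.0032]
    - [0, 0.0022, 0.0063]
    - [0, 0.0038, 0.0093]
    - [0, 0.0059, 0.012]
    - [0, 0.0083, 0.0146]
    - [0, 0.0109, 0.017]
  gripper: [1, 1, 1, 1, 1, 1]

```text
time: 5.83
position: [0.5075, -0.0561, 0.0497]
tool_rot: [0.987, 0.158, -0.0, -0.0]
ft_force: [-0.1, 5.5, 3.5]
grip_width: 0.0134
grip_force: 40.0
```

arm_command:
  delta_rot:
    - [0, 0, 0]
    - [0, 0, 0]
    - [0, 0, 0]
    - [0, 0, 0]
    - [0, 0, 0]
    - [0, 0, 0]
  delta_pos:
    - [0, 0.0028, 0.0021]
    - [0, 0.0057, 0.004]
    - [0, 0.0088, 0.0056]
    - [0, 0.012, 0.0069]
    - [0, 0.0154, 0.008]
    - [0, 0.0188, 0.0088]
  gripper: [1, 1, 1, 1, 1, 1]

```text
time: 6.33
position: [0.5132, -0.0735, 0.0409]
tool_rot: [0.987, 0.158, -0.0, -0.001]
ft_force: [-0.6, 8.7, 5.4]
grip_width: 0.0133
grip_force: 40.0
```

arm_command:
  delta_rot:
    - [0, 0, 0]
    - [0, 0, 0]
    - [0, 0, 0]
    - [0, 0, 0]
    - [0, 0, 0]
    - [0, 0, 0]
  delta_pos:
    - [0, 0.0035, 0.0005]
    - [0, 0.0069, 0.0006]
    - [0, 0.0104, 0.0005]
    - [0, 0.0139, 0]
    - [0, 0.0173, -0.0008]
    - [0, 0.0206, -0.0018]
  gripper: [1, 1, 1, 1, 1, 1]

```text
time: 6.83
position: [0.5193, -0.0922, 0.0422]
tool_rot: [0.987, 0.158, -0.001, -0.002]
ft_force: [1.1, 10.2, -1.3]
grip_width: 0.0133
grip_force: 40.0
```

arm_command:
  delta_rot:
    - [0, 0, 0]
    - [0, 0, 0]
    - [0, 0, 0]
    - [0, 0, 0]
    - [0, 0, 0]
    - [0, 0, 0]
  delta_pos:
    - [0, 0.0032, -0.0013]
    - [0, 0.0063, -0.0029]
    - [0, 0.0093, -0.0048]
    - [0, 0.012, -0.0069]
    - [0, 0.0146, -0.0093]
    - [0, 0.017, -0.0119]
  gripper: [1, 1, 1, 1, 1, 1]

```text
time: 7.33
position: [0.5248, -0.1087, 0.0534]
tool_rot: [0.987, 0.158, -0.001, -0.001]
ft_force: [2.0, 7.7, -7.1]
grip_width: 0.013
grip_force: 39.9
```

arm_command:
  delta_rot:
    - [0, 0, 0]
    - [0, 0, 0]
    - [0, 0, 0]
    - [0, 0, 0]
    - [0, 0, 0]
    - [0, 0, 0]
  delta_pos:
    - [0, 0.0021, -0.0028]
    - [0, 0.004, -0.0057]
    - [0, 0.0056, -0.0088]
    - [0, 0.0069, -0.012]
    - [0, 0.008, -0.0154]
    - [0, 0.0088, -0.0188]
  gripper: [1, 1, 1, 1, 1, 1]

```text
time: 7.83
position: [0.5278, -0.1178, 0.0721]
tool_rot: [0.987, 0.158, -0.001, -0.001]
ft_force: [2.8, 4.8, -7.2]
grip_width: 0.013
grip_force: 39.9
```

arm_command:
  delta_rot:
    - [0, 0, 0]
    - [0, 0, 0]
    - [0, 0, 0]
    - [0, 0, 0]
    - [0, 0, 0]
    - [0, 0, 0]
  delta_pos:
    - [0, 0.0005, -0.0035]
    - [0, 0.0006, -0.0069]
    - [0, 0.0005, -0.0104]
    - [0, 0, -0.0139]
    - [0, -0.0008, -0.0173]
    - [0, -0.0018, -0.0206]
  gripper: [1, 1, 1, 1, 1, 1]

```text
time: 8.33
position: [0.5273, -0.1163, 0.0943]
tool_rot: [0.987, 0.158, -0.0, -0.0]
ft_force: [2.9, 4.7, -7.9]
grip_width: 0.013
grip_force: 39.9
```

arm_command:
  delta_rot:
    - [0, 0, 0]
    - [0, 0, 0]
    - [0, 0, 0]
    - [0, 0, 0]
    - [0, 0, 0]
    - [0, 0, 0]
  delta_pos:
    - [0, -0.0013, -0.0032]
    - [0, -0.0029, -0.0063]
    - [0, -0.0048, -0.0093]
    - [0, -0.0069, -0.012]
    - [0, -0.0093, -0.0146]
    - [0, -0.0119, -0.017]
  gripper: [1, 1, 1, 1, 1, 1]

```text
time: 8.83
position: [0.5235, -0.1048, 0.1113]
tool_rot: [0.987, 0.158, -0.0, -0.0]
ft_force: [3.1, 4.8, -11.4]
grip_width: 0.0132
grip_force: 39.9
```

arm_command:
  delta_rot:
    - [0, 0, 0]
    - [0, 0, 0]
    - [0, 0, 0]
    - [0, 0, 0]
    - [0, 0, 0]
    - [0, 0, 0]
  delta_pos:
    - [0, -0.0028, -0.0021]
    - [0, -0.0057, -0.004]
    - [0, -0.0088, -0.0056]
    - [0, -0.012, -0.0069]
    - [0, -0.0154, -0.008]
    - [0, -0.0188, -0.0088]
  gripper: [1, 1, 1, 1, 1, 1]

```text
time: 9.33
position: [0.5178, -0.0875, 0.1199]
tool_rot: [0.987, 0.159, -0.0, 0.0]
ft_force: [3.7, 1.3, -17.6]
grip_width: 0.0133
grip_force: 39.8
```

arm_command:
  delta_rot:
    - [0, 0, 0]
    - [0, 0, 0]
    - [0, 0, 0]
    - [0, 0, 0]
    - [0, 0, 0]
    - [0, 0, 0]
  delta_pos:
    - [0, -0.0035, -0.0005]
    - [0, -0.0069, -0.0006]
    - [0, -0.0104, -0.0005]
    - [0, -0.0139, 0]
    - [0, -0.0173, 0.0008]
    - [0, -0.0206, 0.0018]
  gripper: [1, 1, 1, 1, 1, 1]

```text
time: 9.83
position: [0.5119, -0.0693, 0.1187]
tool_rot: [0.987, 0.159, 0.0, 0.002]
ft_force: [2.3, -7.0, -16.3]
grip_width: 0.0131
grip_force: 39.8
```

arm_command:
  delta_rot:
    - [0, 0, 0]
    - [0, 0, 0]
    - [0, 0, 0]
    - [0, 0, 0]
    - [0, 0, 0]
    - [0, 0, 0]
  delta_pos:
    - [0, -0.0032, 0.0013]
    - [0, -0.0063, 0.0029]
    - [0, -0.0093, 0.0048]
    - [0, -0.012, 0.0069]
    - [0, -0.0146, 0.0093]
    - [0, -0.017, 0.0119]
  gripper: [1, 1, 1, 1, 1, 1]

```text
time: 10.33
position: [0.5068, -0.0536, 0.1084]
tool_rot: [0.987, 0.159, 0.001, 0.002]
ft_force: [-1.1, -7.0, -2.5]
grip_width: 0.0136
grip_force: 40.0
```

```bash
cat > fit.py <<'E'
import numpy as np
from scipy.optimize import least_squares
D=np.array([[.5062,-.052,.1065,-1.6,3,4.9],[.5032,-.0433,.0872,-1.4,5.4,3],[.5038,-.045,.0664,-.2,5.9,3.4],[.5075,-.0561,.0497,-.1,5.5,3.5],[.5132,-.0735,.0409,-.6,8.7,5.4],[.5193,-.0922,.0422,1.1,10.2,-1.3],[.5248,-.1087,.0534,2,7.7,-7.1],[.5278,-.1178,.0721,2.8,4.8,-7.2],[.5273,-.1163,.0943,2.9,4.7,-7.9],[.5235,-.1048,.1113,3.1,4.8,-11.4],[.5178,-.0875,.1199,3.7,1.3,-17.6],[.5119,-.0693,.1187,2.3,-7,-16.3],[.5068,-.0536,.1084,-1.1,-7,-2.5]])
X=np.array([.949,.3153]);Y=np.array([-X[1],X[0]]);ax=np.array([.5165,-.0815])
y=(D[:,:2]-ax)@Y;z=D[:,2]+.019-.1;fy=D[:,3:5]@Y;fz=D[:,5];print('x',np.round((D[:,:2]-ax)@X,4))
c=least_squares(lambda p:np.hypot(y-p[0],z-p[1])-p[2],[0,0,.04]).x;print('centre,r',c)
phi=np.unwrap(np.arctan2(y-c[0],z-c[1]))
ft=fy*np.cos(phi)-fz*np.sin(phi);fr=fy*np.sin(phi)+fz*np.cos(phi)
A=np.c_[np.sin(phi),np.cos(phi),np.ones(len(phi))]
k,*_=np.linalg.lstsq(A,ft,rcond=None)
print(np.c_[np.degrees(phi),ft,fr,ft-A@k].round(1));print('fit',k,'M',np.hypot(*k[:2])*.04)
s=np.degrees(np.arctan2(k[1],k[0]));print('weight minus handle deg',s,'-> handle phi for weight down',(180-s)%360)
E
python3 fit.py
```

```text
x [-0.0005 -0.0006 -0.0005 -0.0005 -0.0006 -0.0007 -0.0007 -0.0007 -0.0007
 -0.0007 -0.0007 -0.0005 -0.0004]
centre,r [ 0.00108531 -0.00064827  0.04004123]
[[ 4.910e+01 -1.500e+00  5.700e+00  4.000e-01]
 [ 8.010e+01 -2.000e+00  6.000e+00  1.000e+00]
 [ 1.104e+02 -5.200e+00  4.100e+00 -3.000e-01]
 [ 1.398e+02 -6.300e+00  7.000e-01  5.000e-01]
 [ 1.692e+02 -9.300e+00 -3.700e+00 -8.000e-01]
 [ 1.976e+02 -9.300e+00 -1.600e+00  1.000e-01]
 [ 2.276e+02 -9.700e+00 -1.000e-01 -4.000e-01]
 [ 2.581e+02 -7.800e+00 -2.100e+00  6.000e-01]
 [ 2.904e+02 -6.200e+00 -6.100e+00  3.000e-01]
 [ 3.206e+02 -4.500e+00 -1.110e+01 -0.000e+00]
 [ 3.497e+02 -3.100e+00 -1.730e+01 -3.000e-01]
 [ 3.773e+02 -2.200e+00 -1.780e+01 -3.000e-01]
 [ 4.054e+02 -2.600e+00 -6.200e+00 -8.000e-01]]
fit [ 2.0924684   3.26985322 -5.64291617] M 0.15528226732188305
weight minus handle deg 57.383711415443415 -> handle phi for weight down 122.61628858455659
```

The reading fits well: mean drag is 5.6 N against 5.5 expected, and amplitude 0.155 N m is in the stated range. The heavy side is about 57° from the handle, so the task's "but within 0.9 rad" means that sector is excluded. The rotor is now at about -7.07 rad, so the full turn is done. Next I'll sweep past the target and back to check it in both directions.

arm_command:
  delta_rot:
    - [0, 0, 0]
    - [0, 0, 0]
    - [0, 0, 0]
    - [0, 0, 0]
    - [0, 0, 0]
    - [0, 0, 0]
  delta_pos:
    - [0, -0.0019, 0.0028]
    - [0, -0.0035, 0.0057]
    - [0, -0.0048, 0.0088]
    - [0, -0.0059, 0.012]
    - [0, -0.007, 0.0154]
    - [0, -0.0078, 0.0188]
  gripper: [1, 1, 1, 1, 1, 1]

```text
time: 10.83
position: [0.5033, -0.0433, 0.0879]
tool_rot: [0.987, 0.158, -0.0, -0.001]
ft_force: [-2.8, 2.1, 2.7]
grip_width: 0.0132
grip_force: 40.0
```

arm_command:
  delta_rot:
    - [0, 0, 0]
    - [0, 0, 0]
    - [0, 0, 0]
    - [0, 0, 0]
    - [0, 0, 0]
    - [0, 0, 0]
  delta_pos:
    - [0, -0.0005, 0.0035]
    - [0, -0.0006, 0.0069]
    - [0, -0.0005, 0.0104]
    - [0, 0, 0.0139]
    - [0, 0.0008, 0.0173]
    - [0, 0.0018, 0.0206]
  gripper: [1, 1, 1, 1, 1, 1]

```text
time: 11.33
position: [0.5038, -0.045, 0.0665]
tool_rot: [0.987, 0.158, -0.0, -0.001]
ft_force: [-2.5, 4.7, 3.6]
grip_width: 0.0132
grip_force: 40.0
```

arm_command:
  delta_rot:
    - [0, 0, 0]
    - [0, 0, 0]
    - [0, 0, 0]
    - [0, 0, 0]
    - [0, 0, 0]
    - [0, 0, 0]
  delta_pos:
    - [0, 0.0013, 0.0032]
    - [0, 0.0029, 0.0063]
    - [0, 0.0048, 0.0093]
    - [0, 0.0069, 0.012]
    - [0, 0.0093, 0.0146]
    - [0, 0.0119, 0.017]
  gripper: [1, 1, 1, 1, 1, 1]

```text
time: 11.83
position: [0.5076, -0.0563, 0.0495]
tool_rot: [0.987, 0.158, -0.001, -0.001]
ft_force: [-1.8, 5.0, 4.4]
grip_width: 0.0131
grip_force: 40.0
```

arm_command:
  delta_rot:
    - [0, 0, 0]
    - [0, 0, 0]
    - [0, 0, 0]
    - [0, 0, 0]
    - [0, 0, 0]
    - [0, 0, 0]
  delta_pos:
    - [0, 0.0028, 0.0021]
    - [0, 0.0057, 0.004]
    - [0, 0.0088, 0.0056]
    - [0, 0.012, 0.0069]
    - [0, 0.0154, 0.008]
    - [0, 0.0188, 0.0088]
  gripper: [1, 1, 1, 1, 1, 1]

```text
time: 12.33
position: [0.5133, -0.0738, 0.0408]
tool_rot: [0.987, 0.158, -0.001, -0.001]
ft_force: [-1.3, 7.6, 6.3]
grip_width: 0.0131
grip_force: 40.0
```

arm_command:
  delta_rot:
    - [0, 0, 0]
    - [0, 0, 0]
    - [0, 0, 0]
    - [0, 0, 0]
    - [0, 0, 0]
    - [0, 0, 0]
  delta_pos:
    - [0, -0.0034, -0.0008]
    - [0, -0.0068, -0.0019]
    - [0, -0.01, -0.0032]
    - [0, -0.0131, -0.0048]
    - [0, -0.016, -0.0067]
    - [0, -0.0188, -0.0088]
  gripper: [1, 1, 1, 1, 1, 1]

```text
time: 12.83
position: [0.5076, -0.0563, 0.0497]
tool_rot: [0.987, 0.158, -0.0, -0.001]
ft_force: [0.7, 2.8, -9.7]
grip_width: 0.0133
grip_force: 39.9
```

arm_command:
  delta_rot:
    - [0, 0, 0]
    - [0, 0, 0]
    - [0, 0, 0]
    - [0, 0, 0]
    - [0, 0, 0]
    - [0, 0, 0]
  delta_pos:
    - [0, -0.0026, -0.0024]
    - [0, -0.005, -0.005]
    - [0, -0.0071, -0.0077]
    - [0, -0.009, -0.0107]
    - [0, -0.0106, -0.0138]
    - [0, -0.0119, -0.017]
  gripper: [1, 1, 1, 1, 1, 1]

```text
time: 13.33
position: [0.5037, -0.0447, 0.0674]
tool_rot: [0.987, 0.158, -0.0, -0.001]
ft_force: [1.1, 4.8, -9.7]
grip_width: 0.0132
grip_force: 39.9
```

arm_command:
  delta_rot:
    - [0, 0, 0]
    - [0, 0, 0]
    - [0, 0, 0]
    - [0, 0, 0]
    - [0, 0, 0]
    - [0, 0, 0]
  delta_pos:
    - [0, -0.001, -0.0033]
    - [0, -0.0018, -0.0067]
    - [0, -0.0023, -0.0102]
    - [0, -0.0024, -0.0137]
    - [0, -0.0023, -0.0171]
    - [0, -0.0018, -0.0206]
  gripper: [1, 1, 1, 1, 1, 1]

```text
time: 13.83
position: [0.5033, -0.0434, 0.0883]
tool_rot: [0.987, 0.158, -0.0, -0.001]
ft_force: [0.6, 5.0, -7.0]
grip_width: 0.0133
grip_force: 39.9
```

The forward and reverse averages give gravity torque zero at φ≈126°, against 123° from the fit. I'll go to 125° and hold there.

arm_command:
  delta_rot:
    - [0, 0, 0]
    - [0, 0, 0]
    - [0, 0, 0]
    - [0, 0, 0]
    - [0, 0, 0]
    - [0, 0, 0]
    - [0, 0, 0]
    - [0, 0, 0]
    - [0, 0, 0]
    - [0, 0, 0]
    - [0, 0, 0]
    - [0, 0, 0]
  delta_pos:
    - [0, -0.0005, 0.0035]
    - [0, -0.0006, 0.0069]
    - [0, -0.0005, 0.0104]
    - [0, 0, 0.0139]
    - [0, 0.0008, 0.0173]
    - [0, 0.0018, 0.0206]
    - [0, 0.0031, 0.0239]
    - [0, 0.0048, 0.0269]
    - [0, 0.0066, 0.0299]
    - [0, 0.0066, 0.0299]
    - [0, 0.0066, 0.0299]
    - [0, 0.0066, 0.0299]
  gripper: [1, 1, 1, 1, 1, 1, 1, 1, 1, 1, 1, 1]

```text
time: 14.83
position: [0.5051, -0.0489, 0.0585]
tool_rot: [0.987, 0.158, -0.0, -0.001]
ft_force: [0.3, 8.1, -4.6]
grip_width: 0.0131
grip_force: 39.9
```

arm_command:
  delta_rot:
    - [0, 0, 0]
    - [0, 0, 0]
    - [0, 0, 0]
    - [0, 0, 0]
    - [0, 0, 0]
    - [0, 0, 0]
  delta_pos:
    - [0, 0, 0]
    - [0, 0, 0]
    - [0, 0, 0]
    - [0, 0, 0]
    - [0, 0, 0]
    - [0, 0, 0]
  gripper: [1, 1, 1, 1, 1, 1]

```text
time: 15.33
position: [0.5051, -0.0489, 0.0585]
tool_rot: [0.987, 0.158, -0.0, -0.001]
ft_force: [1.1, 9.5, -4.2]
grip_width: 0.0135
grip_force: 39.9
```

```bash
cat >> fit.py <<'E'
R=np.array([[.5033,-.0433,.0879,-2.8,2.1,2.7,1],[.5038,-.045,.0665,-2.5,4.7,3.6,1],[.5076,-.0563,.0495,-1.8,5,4.4,1],[.5133,-.0738,.0408,-1.3,7.6,6.3,1],[.5076,-.0563,.0497,.7,2.8,-9.7,-1],[.5037,-.0447,.0674,1.1,4.8,-9.7,-1],[.5033,-.0434,.0883,.6,5,-7,-1]])
D=np.r_[np.c_[D,np.ones(len(D))],R]
def ang(P): return np.arctan2((P[:,:2]-ax)@Y-c[0],P[:,2]-.081-c[1])
phi=ang(D);ft=D[:,3:5]@Y*np.cos(phi)-D[:,5]*np.sin(phi)
k,*_=np.linalg.lstsq(np.c_[np.sin(phi),np.cos(phi),D[:,6]],ft,rcond=None)
print(k,'target',(180-np.degrees(np.arctan2(k[1],k[0])))%360)
from h import *
o=status.get_obs();print(o['position'],o['ft_force'],o['grip_force'],o['time'],'phi',np.degrees(ang(o['position'][None])))
c1=snap('top','topend');c2=snap('wrist','wend')
cv2.imwrite('pics/end.png',np.hstack([cv2.resize(c1['pixels'][130:280,240:440],(400,300)),cv2.resize(c2['pixels'],(400,300))]))
E
python3 fit.py | tail -3
```

```text
weight minus handle deg 57.383711415443415 -> handle phi for weight down 122.61628858455659
[ 2.1825715   3.28699121 -5.66159613] target 123.58427338529827
[ 0.50509349 -0.04890627  0.05849962] [ 1.10245023  9.48773932 -4.24951615] 39.93722543120384 15.3333 phi [123.16144488]
```

View pics/end.png

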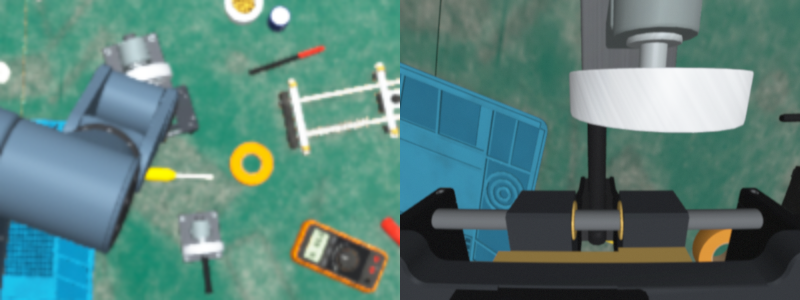

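The pictures show the handle gripped at (597,215), left of and below the axle, and the bystanders undisturbed. The final fit gives a target of 123.6°, and the handle is at 123.2° and still. Handing in.

```bash
python3 -c "
from rig import robot
print(robot.hand_in())"
```

```text
the job is handed in; nothing more can be done
None
```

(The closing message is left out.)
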